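# Clamp the mended tea box with the ratchet clamp

### The arm

A 6-joint arm with a two-finger parallel gripper is mounted at the origin on the work surface. World frame = base frame: x ahead of the robot, y to its left, z up, the work surface at z = 0. Lengths are in m, angles in rad, forces in N, time in s.
With the tool pointing down it reaches from about 0.25 to 0.85 m from the base axis. Payload 12.5 kg.
Tool frame: the origin (TCP) lies midway between the tips of the shut fingers; the grasp point (between the pads) lies 19 mm behind it; x points along the fingers, z is the direction in which the jaws open and shut, and the axes are right-handed (so a half turn about x gives the same grasp; the last joint's range is limited). The gripper opens to 93 mm and grips with 3 to 60 N. Pads are 15 mm wide; open, the fingers measure 128 mm over their backs; the gripper's body (75 mm by 188 mm) begins 65 mm behind the grasp point.
Start: joints at [-1.19, 0.351, 1.652, -0, 1.139, -0.085], TCP at [0.247, -0.491, 0.219] pointing down, gripper open.
Joint ranges: [-2.75, 2.75], [-0.79, 2.1], [0.01, 2.65], [-1.57, 4.71], [0.07, 3.14], [-2.87, 2.87]. Speed limits (rad/s): [2.22, 2.22, 2.79, 3.14, 3.14, 3.14].

### API

Orientations are given as a 3x3 rotation matrix whose columns are the frame's x, y, z axes.
In Python, from cell import arm gives the robot as it stands.
- The arm moves only by the tool drive_tool, never from a script. Its argument "deltas" is one flat list of numbers, 5 for each row, row after row: the finger opening in cm, from 0 to 9.3, then the shift along the world's x, y, z in cm, then the turn about the world's z in rad. In form: [jaw, tx, ty, tz, roll, jaw, tx, ty, tz, roll, ...]. A call has 1 to 5 rows; each row is the pose to reach, as a shift and turn from the pose commanded when the call began; what a row does not reach only later rows make up. A row lasts 1/8 s, in which the tool goes at most 62.5 mm and 10.7 degrees, less where a joint would pass 70% of its speed; a pose out of reach is approached as far as the arm can. A call with a gripper value outside its range is refused whole. The fingers move at their own pace and stop on an object; the grip force is fixed at half the most. Time passes only in rows, so rows that repeat a pose let the fingers close. It gives the time, the measured TCP pose, the force and the opening at its end, in the units of the state.
- arm.state(): the state, without advancing time (a new reading comes with each control period).
- arm.grab_frame(name): name is "scene" or "top" or "wrist"; returns a dict with "color" (480x640x3 uint8, blue, green, red), "mtx" (3x3 intrinsics, pixels), "eye" and "orientation" of the camera in the world. Camera axes: x right, y up, looking along -z (the intrinsics and any distortion apply to the point x, -y, -z); pixel columns grow to the right and rows downward; lengths in m; the calibration is good to about 2 mm. A picture is of the moment at which its call begins. There is no depth.
- arm.finish_job(): hands the job in, once; it reports no verdict.
The state is a dict: "t": time; "joint_positions": joint angles; "qvel": joint speeds; "effort": joint torques, N m; "eef_pos": TCP position; "eef_rot": TCP orientation; "force": force on the tool from outside, world axes, zero at the start; "ft_torque": the same for the moment, N m; "finger_gap": finger opening in m.
Only numpy, scipy, OpenCV 4.12 (cv2) and the standard library are available. Lean on these libraries where they do the work, as an engineer would, in place of code of your own. Each camera call takes 0.05 s, during which the arm holds its last target.

### The job

The little wooden box has a freshly glued end: set it upright and lengthwise into the clamp's cradle between the four corner guides, let go, then pump the clamp's trigger, squeezing it against the handle and letting it spring back, until the sprung pad clearly presses the box snug against the end stop. Stop pumping there, since over-pumping crushes the box (it stands one spare stroke, not two); do not push the jaw or pad by hand and leave the other things on the sill where they are. Finish while still holding the trigger fully squeezed against the handle.

Things in the scene. Friction and masses are not known exactly. Their poses are not given: they have to be found in the camera images.
- box_center (a point): Centre of the loose wooden box with a dark sliding lid on top, 90 (x) x 55 (y) x 55 (z) mm, about 0.2 kg, standing upright on the sill; this point is half-way up (27.5 mm above its underside). Site axes are the box's: x long, y across, z up. Either way round will do in the cradle.
- clamp: Ratchet bar clamp fixed to the sill on a wooden board 306 x 90 x 14 mm. Origin on the sill under the clamp's axis; x runs along the clamp from handle to end stop, y across, z up. Board from x = -175 to +131 mm, handle and trigger at the -x end, box cradle at the +x end. Steel cheeks round the trigger's foot reach z = 78 mm; jaw head and pad stand 16 to 62 mm high, up to 50 mm wide.
- cradle (a point): Middle of the cradle floor (board top, 14 mm above the sill), axes as the clamp, at clamp x = 64 mm. The stop's face is at +45 mm in x (75 wide, 56 mm high). Four corner guides 12 mm high, 17 mm long (centred at x = +-35 mm), inner faces at y = +-30.5 mm; sides open for fingers between. A snug box has its centre 27.5 mm above here; set down up to 10 mm short of the stop, the pad slides it home.
- handle_bar (a point): Middle of the fixed handle: a level black bar, 16 mm thick, 44 mm long along the clamp's y, on a post, at clamp x = -130, z = 125 mm. Axes as the clamp.
- trigger_bar (a point): Middle of the trigger's black cross bar (16 mm thick, 44 mm long along clamp y), pivoted 55 mm below. At rest at clamp x = -98, z = 125 mm (48 mm over both bars), squeezed at x = -112 mm (34 mm over both). Both bars are free from above: pinch them along clamp x. The handle does not give, so a gripper that closes evenly is best centred at clamp x = -121 mm, the middle when squeezed.
- trigger (a joint): Trigger angle in rad: 0 at rest (sprung out), 0.25 fully squeezed. A spring returns it when released. Squeezing needs 4 to 20 N at the bar, so grip with more; let the trigger spring right back before the next stroke.
- jaw (a joint): Travel of the sliding jaw towards the end stop in m, 0 to 0.066. Each full squeeze of the trigger pushes it on by one tooth, 8 mm (the first one may differ, 0 to 10 mm), and it stays there when the trigger springs back. It starts between 0 and 0.026.
- pad_face (a point): Middle of the front face of the rubber pad carried on springs before the jaw: 44 wide x 40 mm high, centre 41 mm above the sill; clamp x = -21 mm + jaw travel - pad joint. Axes as the clamp.
- pad (a joint): How far the pad is pushed back into the jaw in m, 0 (free) to 0.024. Its spring presses with about 1.5 N once touching plus 0.35 N per mm, so each stroke after touching adds about 2.8 N. The box is well held at 1 to 7 N and crushed above 7.5 N.
- flask_mid (a point): Bystander: yellow vacuum flask with steel cup lid, 84 mm diameter, 250 mm high; point half-way up.
- mug_rim (a point): Bystander: white enamel mug, 84 mm diameter, 80 mm high; centre of the mouth.
- bowl_rim (a point): Bystander: glass bowl, 124 mm diameter, 55 mm high; centre of the mouth.
- spoon_grip (a point): Bystander: steel spoon, 160 mm long, lying flat; point on its handle.

How it is judged:
On the way, in this order (a step that is already met when the one before it is completed fails the run):
1. the box stands let go in the cradle, between the guides, pad not yet on it (y of box_center in the frame of clamp between -0.006 and 0.006 m and z of box_center in the frame of clamp between 0.038 and 0.045 m and angle between the x axis of box_center and the x axis of clamp, either way round below 0.12 rad and angle between box_center's own z axis and vertical below 0.06 rad and contact force between the fingers and box below 0.1 N and x of box_center in the frame of clamp between 0.048 and 0.068 m and contact force between pad and box below 0.5 N), for 0.2 s.
2. the pad presses the box against the stop (contact force between pad and box above 1 N and x of box_center in the frame of clamp above 0.0605 m), for 0.1 s.
At the end, for the whole second after the job is handed in: Box upright in the cradle, within 6 mm of the clamp axis and 7 degrees of its direction, within 3.5 mm of the end stop, not touched by the fingers; pad presses it with 1 to 7 N; fingers press on trigger and handle and hold the trigger beyond 0.2 of its 0.25 rad (all of step 2 and y of box_center in the frame of clamp between -0.006 and 0.006 m and z of box_center in the frame of clamp between 0.038 and 0.045 m and angle between the x axis of box_center and the x axis of clamp, either way round below 0.12 rad and angle between box_center's own z axis and vertical below 0.06 rad and contact force between the fingers and box below 0.1 N and x of box_center in the frame of clamp below 0.0675 m and contact force between pad and box below 7 N and value of joint trigger above 0.2 rad and contact force between the fingers and trigger above 1 N and contact force between the fingers and handle above 1 N and linear speed of box below 0.01 m/s); the arm keeps its last pose, push and grip.
It fails at once if the pad pressed the box with more than 7.5 N: crushed (contact force between pad and box above 7.5 N).
It fails at once if the jaw or pad was pushed by hand (contact force between any of the arm, the fingers and jaw above 6 N).
It fails at once if the flask, mug, bowl or spoon was moved by more than 25 mm (distance of any of flask_mid, mug_rim, bowl_rim, spoon_grip from where it was at the start of the episode above 0.025 m).
It also fails if it takes over 61 s, if anything falls off the work surface, if the arm or the gripper's body presses on something with over 40 N, if the wrist force passes 120 N, or if a joint passes its speed limit or range.

## Working session

There is one attempt and no reset: what is moved stays moved. The work goes in short steps, Python scripts to look and compute and a tool call to move; the robot and the scene stay as the last step left them, time stands still between calls to the robot, and variables do not carry over. Pictures are saved under pics/ and viewed, and the job is handed in when it is done.

Besides the shell and the picture viewer there is one more tool, called in YAML: its name, and indented under it one key for each argument. drive_tool: Moves the arm, as the interface text tells. Its arguments: {"type":"object","properties":{"deltas":{"type":"array","items":{"type":"number"}}},"required":["deltas"]}

```bash
mkdir -p pics; ls; python3 - <<'E'
from cell import arm
import cv2,pickle
d={}
for n in("scene","top","wrist"):
    f=arm.grab_frame(n);d[n]=f;cv2.imwrite(f"pics/a_{n}.png",f["color"]);print(n,f["mtx"].tolist(),f["eye"],f["orientation"])
    print([k for k in f])
pickle.dump(d,open("a.pkl","wb"))
s=arm.state();print(s)
E
```

```text
pics
scene [[493.87120890188095, 0.0, 315.82465397013783], [0.0, 493.87120890188095, 237.14436626965053], [0.0, 0.0, 1.0]] [1.04338648 0.36619918 1.02742738] [[-0.54923374 -0.70775343  0.44432802]
 [ 0.83557544 -0.47305734  0.27933929]
 [ 0.01248929  0.52469214  0.85120043]]
['color', 'mtx', 'eye', 'orientation']
top [[536.4501791887576, 0.0, 319.02277996167567], [0.0, 536.4501791887576, 235.4463368019383], [0.0, 0.0, 1.0]] [0.30292442 0.06689949 1.58290086] [[ 0.00560855  0.98555387 -0.16926934]
 [-0.99997127  0.00466436 -0.00597516]
 [-0.00509931  0.16929798  0.98555172]]
['color', 'mtx', 'eye', 'orientation']
wrist [[365.7340127390674, 0.0, 322.9014758527316], [0.0, 365.7340127390674, 242.2663986888437], [0.0, 0.0, 1.0]] [ 0.30494081 -0.46192841  0.38372802] [[ 0.44923734  0.86729811  0.21442903]
 [-0.8934119   0.43637276  0.10674264]
 [-0.0009933  -0.23952622  0.97088939]]
['color', 'mtx', 'eye', 'orientation']
{'t': 0.15, 'joint_positions': array([-1.18955781e+00,  3.51122025e-01,  1.65226438e+00, -6.80386042e-06,
        1.13908541e+00, -8.45889189e-02]), 'qvel': array([ 3.62874895e-04, -1.62035860e-05, -1.39547280e-03,  1.33979517e-03,
        3.22202954e-04, -1.06811590e-03]), 'effort': array([ 9.02182001e-04, -4.97464585e+01, -2.85343730e+01,  6.99369167e-02,
        2.45972868e-02, -5.02284695e-05]), 'eef_pos': array([ 0.24696977, -0.49114415,  0.21822469]), 'eef_rot': array([[-3.32845104e-04,  8.93448948e-01,  4.49164631e-01],
       [ 8.13740507e-04,  4.49164750e-01, -8.93448580e-01],
       [-9.99999614e-01,  6.81234692e-05, -8.76537888e-04]]), 'force': array([-0.31877961, -0.27020539, -0.36297912]), 'ft_torque': array([ 0.01947373, -0.01148237, -0.01410007]), 'finger_gap': 0.09259847119187546}
```

View pics/a_scene.png

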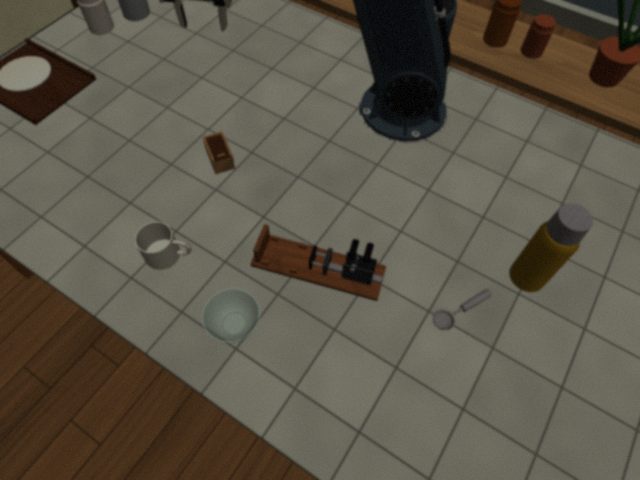

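View pics/a_top.png

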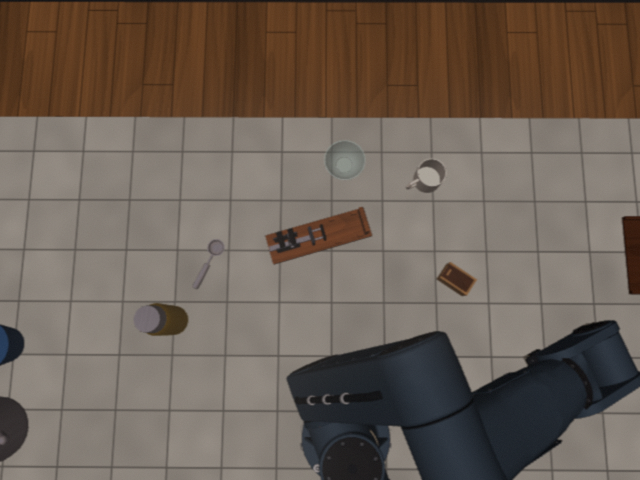

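View pics/a_wrist.png

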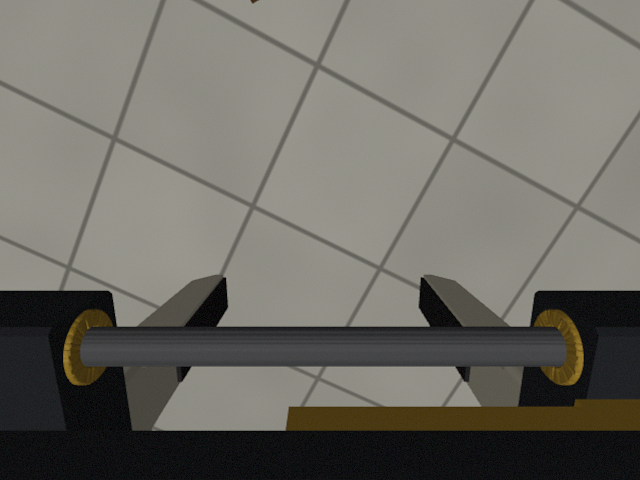

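The scene image shows the clamp around (320,265), the box at (218,152), and the bowl, mug, spoon and flask around them. I'll enlarge the box and clamp.

```bash
python3 - <<'E'
import cv2,pickle,numpy as np
d=pickle.load(open("a.pkl","rb"))
def crop(n,x0,y0,w,h,s,o):
    c=d[n]["color"][y0:y0+h,x0:x0+w];c=cv2.convertScaleAbs(c,alpha=1.6)
    cv2.imwrite(o,cv2.resize(c,None,fx=s,fy=s,interpolation=cv2.INTER_CUBIC))
crop("top",260,200,125,70,6,"pics/b1.png")
crop("top",430,255,60,45,12,"pics/b2.png")
crop("scene",240,215,155,95,5,"pics/b3.png")
crop("scene",190,120,60,60,10,"pics/b4.png")
E
```

```text
(no output)
```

View pics/b1.png

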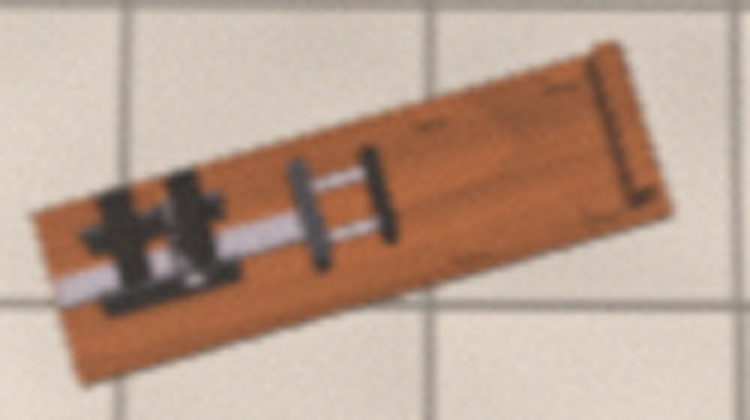

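View pics/b2.png

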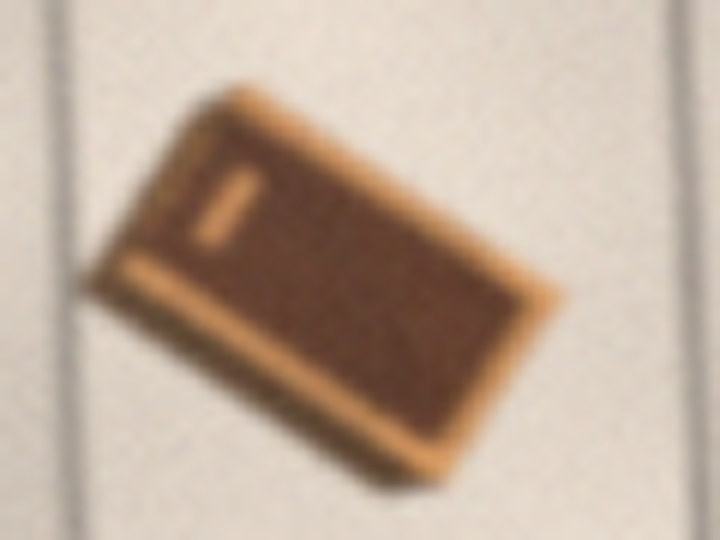

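View pics/b3.png

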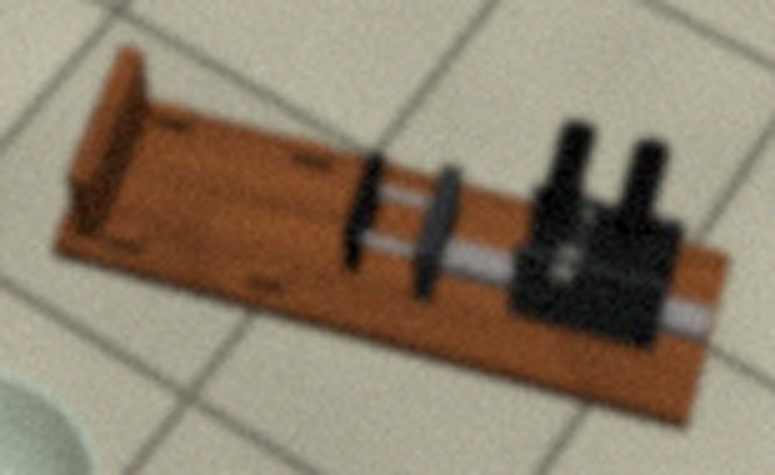

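View pics/b4.png

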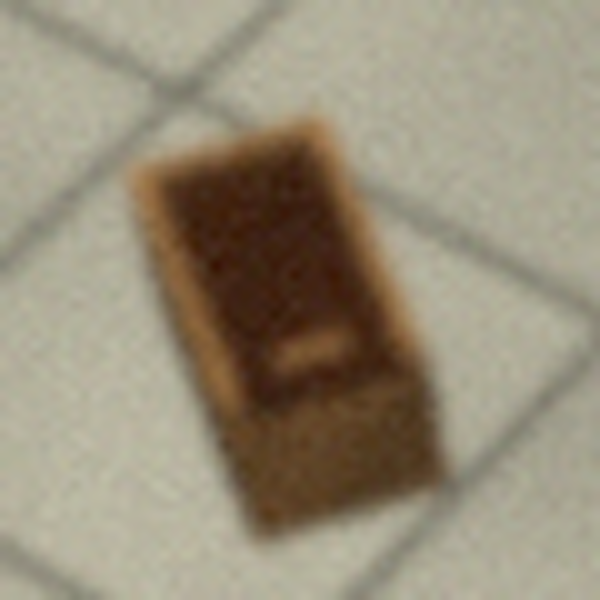

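```bash
cat > h.py <<'E'
import numpy as np,cv2,pickle
from scipy.optimize import least_squares
def proj(f,P):
    P=np.atleast_2d(P);R=np.asarray(f["orientation"]);p=(P-np.asarray(f["eye"]))@R
    p=p*[1,-1,-1];q=p@np.asarray(f["mtx"]).T;return q[:,:2]/q[:,2:]
def pose(v,P):
    c,s=np.cos(v[2]),np.sin(v[2]);P=np.asarray(P,float)
    return np.c_[v[0]+c*P[:,0]-s*P[:,1],v[1]+s*P[:,0]+c*P[:,1],P[:,2]]
def fit(obs,v0):
    # obs list (frame, local pts, pixels)
    g=lambda v:np.concatenate([(proj(f,pose(v,L))-np.asarray(p)).ravel() for f,L,p in obs])
    r=least_squares(g,v0,loss="soft_l1");return r.x,g(r.x).reshape(-1,2)
def full(p,x0,y0,s): return (np.asarray(p,float)+.5)/s-.5+[x0,y0]
def ray(f,px,z):
    m=np.asarray(f["mtx"]);d=np.array([(px[0]-m[0,2])/m[0,0],-(px[1]-m[1,2])/m[1,1],-1]);d=np.asarray(f["orientation"])@d
    e=np.asarray(f["eye"]);return e+d*(z-e[2])/d[2]
E
python3 - <<'E'
from h import *
d=pickle.load(open("a.pkl","rb"));T,S=d["top"],d["scene"];np.set_printoptions(precision=4,suppress=True)
cT=(T,np.array([[-175,45,14],[-175,-45,14],[131,-45,14]])/1e3,full([(35,212),(85,385),(672,214)],260,200,6))
cS=(S,np.array([[-175,45,14],[-175,-45,14],[131,45,14]])/1e3,full([(689,418),(730,258),(55,245)],240,215,5))
for o in([cT],[cS],[cT,cS]): print("clamp",*fit(o,[.6,.1,-1.3]))
v,_=fit([cT,cS],[.6,.1,-1.3])
b=lambda l:np.array(l)*[.045,.0275,.055]
# box x direction: lid-open end negative?
bT=(T,b([(-1,1,1),(1,1,1),(1,-1,1)]),full([(240,85),(565,295),(440,487)],430,255,12))
bS=(S,b([(1,1,1),(1,-1,1),(-1,1,0),(-1,-1,0)]),full([(130,175),(325,112),(262,540),(447,485)],190,120,10))
for o in([bT],[bS],[bT,bS]): print("box",*fit(o,[.5,-.2,-2]))
p=lambda L:pose(v,np.atleast_2d(np.array(L)/1e3))
for L in([-130,0,125],[-98,0,125],[64,0,41.5],[-121,0,125]):print(L,p(L))
# pad estimate
for n,px,z in(("top",full((378,148),260,200,6),.061),("top",full((392,240),260,200,6),.061),("scene",full((378,155),240,215,5),.061),("scene",full((352,265),240,215,5),.021)):
    w=ray(d[n],px,z);c,s=np.cos(v[2]),np.sin(v[2]);q=w[:2]-v[:2];print(n,"pad local",c*q[0]+s*q[1],-s*q[0]+c*q[1])
for n,px,z in(("scene",(187,177),.055),):pass
E
```

```text
clamp [ 0.58    0.0558 -1.2816] [[-0.2566  0.0129]
 [-0.5342  0.1129]
 [ 1.0455 -0.1525]]
clamp [ 0.5801  0.0577 -1.2842] [[ 0.1444  0.8894]
 [ 0.7176 -0.8947]
 [-1.059  -0.1748]]
clamp [ 0.58    0.0569 -1.2818] [[-0.6403 -0.0219]
 [-0.9281  0.0793]
 [ 0.6602 -0.1635]
 [-0.0305  0.5491]
 [ 0.4574 -1.2326]
 [-1.29   -0.229 ]]
box [ 0.4435 -0.3199 -2.1619] [[ 0.011  -0.1177]
 [-0.1483  0.0273]
 [ 0.1364  0.0883]]
box [ 0.4437 -0.321  -2.1606] [[-0.481  -0.7161]
 [ 0.0867 -0.2346]
 [-0.3796  0.7732]
 [ 1.0132  0.1317]]
box [ 0.4437 -0.3205 -2.1608] [[ 0.1764 -0.1753]
 [ 0.0353 -0.0588]
 [ 0.3389  0.013 ]
 [-0.3063 -0.6421]
 [ 0.2631 -0.159 ]
 [-0.2109  0.8528]
 [ 1.1838  0.2131]]
[-130, 0, 125] [[0.543  0.1816 0.125 ]]
[-98, 0, 125] [[0.5521 0.1509 0.125 ]]
[64, 0, 41.5] [[ 0.5983 -0.0044  0.0415]]
[-121, 0, 125] [[0.5455 0.1729 0.125 ]]
top pad local -0.0038172268823017438 0.01903703578672531
top pad local -0.009976442317780162 -0.02592427310254446
scene pad local -0.009305397524678325 -0.019597410331752177
scene pad local -0.008473472084595089 0.01756065235396795
```

Both cameras agree on the poses: box at (0.4437, -0.3205), clamp at (0.580, 0.057) with yaw -1.282, and jaw travel about 15 mm. I'll move above the box and check with the wrist camera.

drive_tool:
  deltas: [9.3,5,4.3,-1.5,0.13,9.3,10,8.6,-3,0.26,9.3,15,12.8,-5,0.39,9.3,19.7,17.1,-6,0.515,9.3,19.7,17.1,-6,0.515]

```text
t: 0.78
eef_pos: [0.4456, -0.3179, 0.1577]
eef_rot: [[-0.001, 0.553, 0.833], [0.001, 0.833, -0.553], [-1.0, 0.0, -0.001]]
force: [0.1, -0.6, 0.8]
finger_gap: 0.0931
```

```bash
python3 - <<'E'
from cell import arm
import cv2,pickle
f=arm.grab_frame("wrist");cv2.imwrite("pics/c.png",f["color"]);pickle.dump(f,open("c.pkl","wb"))
s=arm.state();print(s["t"],s["eef_pos"],s["eef_rot"],s["force"])
E
```

```text
0.825 [ 0.44581599 -0.31793997  0.15776363] [[-6.87179280e-04  5.54699749e-01  8.32050309e-01]
 [ 1.10663790e-03  8.32050418e-01 -5.54698907e-01]
 [-9.99999152e-01  5.39600810e-04 -1.18561957e-03]] [ 0.85425082  0.78921708 -0.56158526]
```

View pics/c.png

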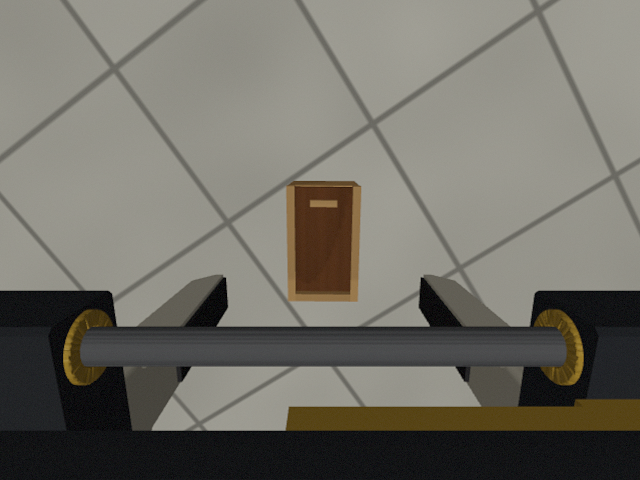

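The box is straight in the wrist view, with its top corners near (287,186), (360,186), (289,300) and (358,300).

```bash
python3 - <<'E'
from h import *
np.set_printoptions(precision=4,suppress=True)
f=pickle.load(open("c.pkl","rb"))
b=lambda l:np.array(l)*[.045,.0275,.055]
# all signs: print projection of current estimate
L=b([(1,1,1),(1,-1,1),(-1,1,1),(-1,-1,1)])
print(proj(f,pose([.4437,-.3205,-2.1608],L)))
px={ }
c=cv2.convertScaleAbs(f["color"][170:320,260:390],alpha=1.5);cv2.imwrite("pics/c2.png",cv2.resize(c,None,fx=4,fy=4,interpolation=cv2.INTER_CUBIC))
E
```

```text
[[358.4894 300.6533]
 [288.5469 300.3208]
 [361.8907 185.244 ]
 [286.2917 184.9082]]
```

View pics/c2.png

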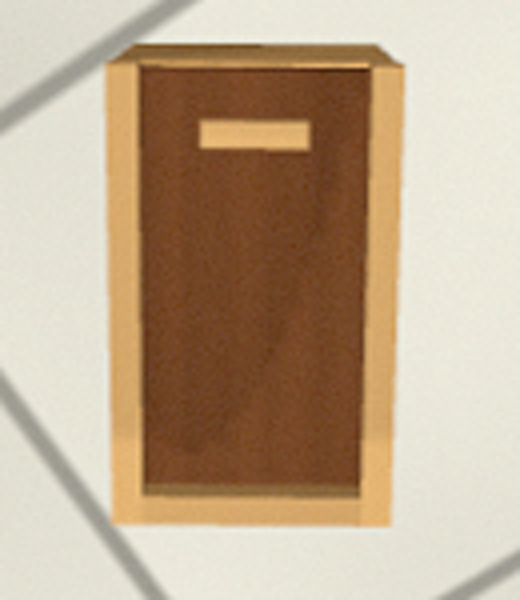

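The wrist view matches the estimate to within 1 px. Next I'll descend and grasp.

drive_tool:
  deltas: [9.3,-0.2,-0.25,-5,0,9.3,-0.2,-0.25,-10,0,9.3,-0.2,-0.25,-14.2,0,9.3,-0.2,-0.25,-14.2,0]

```text
t: 1.32
eef_pos: [0.44, -0.3228, 0.0147]
eef_rot: [[-0.004, 0.558, 0.83], [0.003, 0.83, -0.558], [-1.0, 0.0, -0.005]]
force: [1.0, 0.5, -0.1]
finger_gap: 0.0932
```

drive_tool:
  deltas: [4,0,0,0,0,4,0,0,0,0,4,0,0,0,0,4,0,0,0,0,4,0,0,0,0]

```text
t: 1.95
eef_pos: [0.4422, -0.323, 0.0171]
eef_rot: [[0.0, 0.556, 0.831], [-0.0, 0.831, -0.556], [-1.0, -0.0, 0.001]]
force: [-1.4, 1.3, 6.0]
finger_gap: 0.0549
```

drive_tool:
  deltas: [4,0,0,6,0,4,0,0,11,0,4,2.5,5,12,0.15,4,5,10,12,0.3,4,7.5,15,12,0.45]

```text
t: 2.58
eef_pos: [0.5175, -0.1713, 0.1367]
eef_rot: [[0.0, 0.135, 0.991], [-0.0, 0.991, -0.135], [-1.0, -0.0, 0.0]]
force: [-0.2, -0.4, -0.5]
finger_gap: 0.055
```

drive_tool:
  deltas: [4,2.5,5,0,0.14,4,5,10,0,0.28,4,7.5,15,0,0.428,4,8.1,16.95,0,0.428,4,8.1,16.95,0,0.428]

```text
t: 3.2
eef_pos: [0.5978, -0.0026, 0.1362]
eef_rot: [[-0.001, -0.284, 0.959], [-0.0, 0.959, 0.284], [-1.0, 0.0, -0.001]]
force: [0.3, -0.3, -2.1]
finger_gap: 0.055
```

```bash
python3 - <<'E'
from cell import arm
import cv2,pickle
d={}
for n in ("wrist","scene","top"):
    f=arm.grab_frame(n);cv2.imwrite(f"pics/d_{n}.png",f["color"]);d[n]=f
pickle.dump(d,open("d.pkl","wb"))
s=arm.state();print(s["t"],s["eef_pos"],s["eef_rot"],s["force"],s["finger_gap"])
E
```

```text
3.35 [ 0.5975412  -0.0046006   0.13653606] [[-5.31661546e-04 -2.82142290e-01  9.59372423e-01]
 [-2.26461526e-04  9.59372568e-01  2.82142207e-01]
 [-9.99999833e-01 -6.72567805e-05 -5.73955875e-04]] [-0.72797725 -0.62816042 -1.34960476] 0.054787135477262064
```

View pics/d_wrist.png

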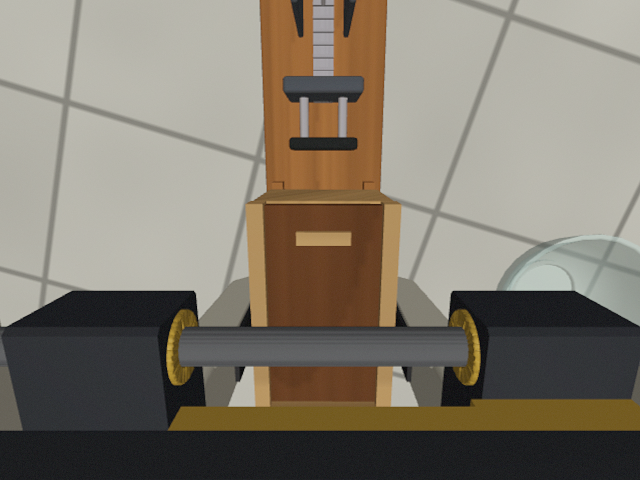

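View pics/d_scene.png

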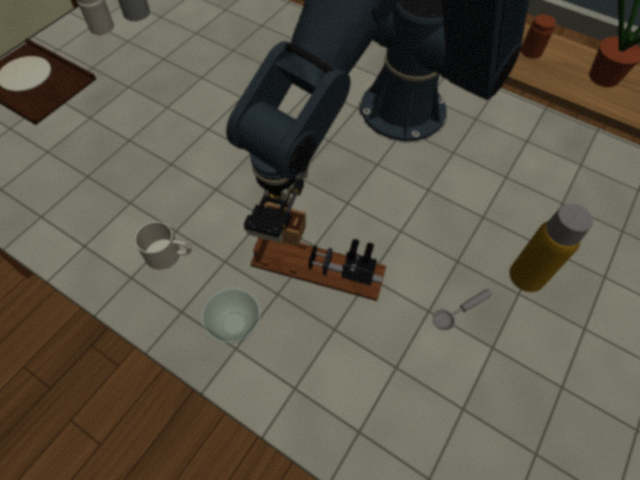

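The wrist view shows the box held straight: its rear top corners are at about (247,203) and (400,203). The pad front is near row 150 and the near guides are at (284,183) and (363,183). I'll check this against the fit.

```bash
python3 - <<'E'
from h import *
np.set_printoptions(precision=2,suppress=True)
d=pickle.load(open("d.pkl","rb"));f=d["wrist"]
v=[.58,.0569,-1.2818]
print("guides",proj(f,pose(v,np.array([[20.5,30.5,26],[20.5,-30.5,26]])/1e3)))
print("board edge y±45 at x=-20",proj(f,pose(v,np.array([[-20,45,14],[-20,-45,14]])/1e3)))
print("pad top front",proj(f,pose(v,np.array([[-6,22,61],[-6,-22,61]])/1e3)))
# box
zt=.1365-.0171+.055+.000
for x in (.060,.0605,.063):
  print(x,"box rear top",proj(f,pose(v,np.array([[x-.045,.0275,zt],[x-.045,-.0275,zt]]))))
c=f["color"][60:230,230:420];cv2.imwrite("pics/d2.png",cv2.resize(cv2.convertScaleAbs(c,alpha=1.4),None,fx=4,fy=3.5,interpolation=cv2.INTER_CUBIC))
E
```

```text
guides [[365.05 185.53]
 [283.49 185.58]]
board edge y±45 at x=-20 [[383.99 129.9 ]
 [264.53 130.02]]
pad top front [[358.85 148.45]
 [289.86 148.51]]
0.06 box rear top [[403.43 206.89]
 [246.43 206.97]]
0.0605 box rear top [[403.36 208.31]
 [246.5  208.38]]
0.063 box rear top [[402.99 215.36]
 [246.86 215.43]]
```

View pics/d2.png

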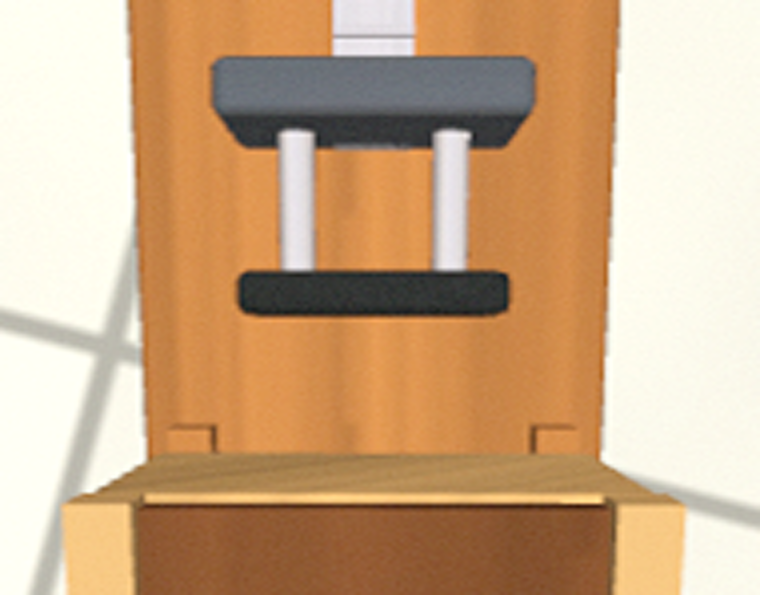

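```bash
python3 - <<'E'
from cell import arm
from h import *
np.set_printoptions(precision=2,suppress=True)
f=arm.grab_frame("wrist");pickle.dump(f,open("e.pkl","wb"))
s=arm.state();print(s["t"],s["eef_pos"]*1e3,s["eef_rot"][:2,2])
v=[.58,.0569,-1.2818]
print("guides",proj(f,pose(v,np.array([[20.5,30.5,26],[20.5,-30.5,26]])/1e3)))
print("pad top front",proj(f,pose(v,np.array([[-6,22,61],[-6,-22,61]])/1e3)))
zt=s["eef_pos"][2]-.0171+.055
for x in (.056,.058,.060):
  print(x,"box rear top",proj(f,pose(v,np.array([[x-.045,.0275,zt],[x-.045,-.0275,zt]]))))
c=f["color"][60:230,230:420];cv2.imwrite("pics/e2.png",cv2.resize(cv2.convertScaleAbs(c,alpha=1.4),None,fx=4,fy=3.5,interpolation=cv2.INTER_CUBIC))
E
```

```text
3.4 [597.62  -4.71 136.62] [0.96 0.28]
guides [[365.95 182.87]
 [284.35 183.1 ]]
pad top front [[359.83 145.35]
 [290.79 145.56]]
0.056 box rear top [[406.15 189.9 ]
 [247.64 190.33]]
0.058 box rear top [[405.86 195.67]
 [247.94 196.1 ]]
0.06 box rear top [[405.57 201.41]
 [248.24 201.82]]
```

View pics/e2.png

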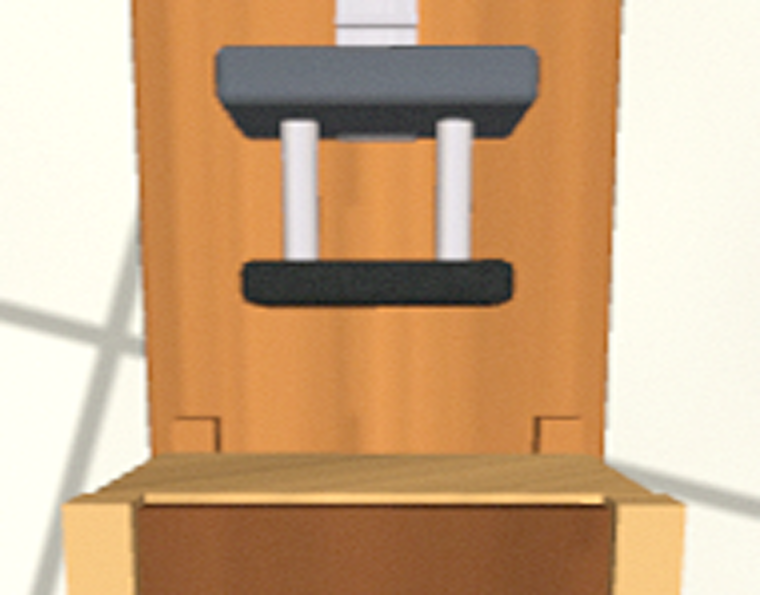

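The box is 0 to 4 mm short of the stop and within 1 mm laterally. I'll nudge it 4 mm back and lower it.

drive_tool:
  deltas: [4,-0.05,0.4,0,0,4,-0.05,0.4,-4,0,4,-0.05,0.4,-7,0,4,-0.05,0.4,-8.6,0,4,-0.05,0.4,-8.6,0]

```text
t: 4.03
eef_pos: [0.5972, 0.0005, 0.0501]
eef_rot: [[-0.001, -0.284, 0.959], [0.0, 0.959, 0.284], [-1.0, 0.001, -0.001]]
force: [-0.5, -0.5, -1.8]
finger_gap: 0.0547
```

drive_tool:
  deltas: [4,0,0,-0.5,0,4,0,0,-1,0,4,0,0,-1.4,0,4,0,0,-1.7,0,4,0,0,-1.7,0]

```text
t: 4.65
eef_pos: [0.5974, 0.0006, 0.0334]
eef_rot: [[-0.0, -0.284, 0.959], [0.0, 0.959, 0.284], [-1.0, 0.0, -0.0]]
force: [0.1, -0.2, -0.9]
finger_gap: 0.0549
```

```bash
python3 - <<'E'
from cell import arm
from h import *
s=arm.state();print(s["t"],s["eef_pos"],s["force"],s["eef_rot"][:2,2])
for n in("wrist","scene"):
    f=arm.grab_frame(n);cv2.imwrite(f"pics/f_{n}.png",f["color"])
    if n=="scene": cv2.imwrite("pics/f2.png",cv2.resize(cv2.convertScaleAbs(f["color"][190:310,230:400],alpha=1.6),None,fx=4,fy=4,interpolation=cv2.INTER_CUBIC))
E
```

```text
4.65 [0.59743383 0.0006331  0.03343956] [ 0.12758571 -0.15788607 -0.94896669] [0.95881273 0.28403883]
```

View pics/f_wrist.png

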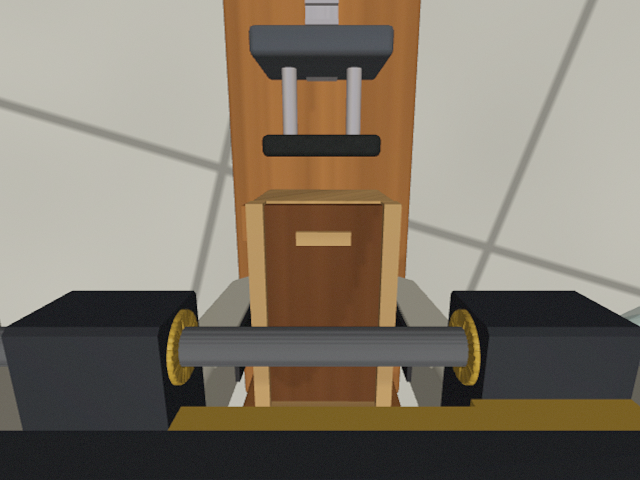

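View pics/f2.png

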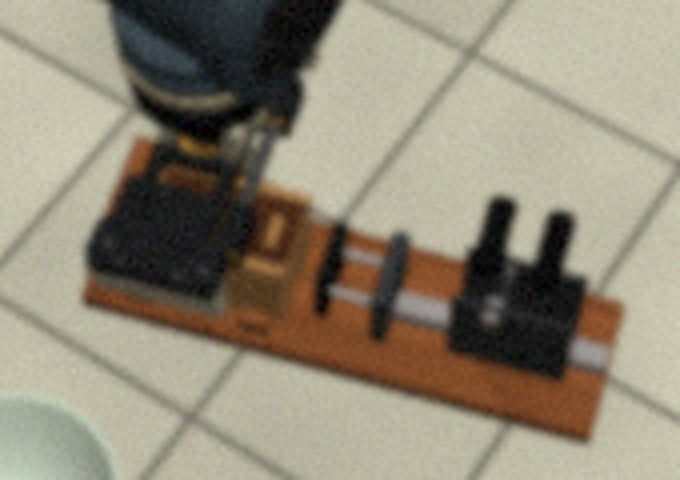

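The wrist view shows the box behind the pad with about 15 mm of gap, laterally centred. I'll lower the last few mm.

drive_tool:
  deltas: [4,0,0,-0.15,0,4,0,0,-0.25,0,4,0,0,-0.25,0]

```text
t: 5.12
eef_pos: [0.5976, 0.0006, 0.0311]
eef_rot: [[0.0, -0.284, 0.959], [0.0, 0.959, 0.284], [-1.0, -0.0, 0.0]]
force: [-0.4, 0.0, -0.6]
finger_gap: 0.0549
```

drive_tool:
  deltas: [4,0,0,-0.1,0,4,0,0,-0.2,0,4,0,0,-0.2,0]

```text
t: 5.5
eef_pos: [0.5976, 0.0006, 0.0311]
eef_rot: [[0.0, -0.284, 0.959], [-0.0, 0.959, 0.284], [-1.0, -0.0, 0.0]]
force: [-10.7, 0.3, 23.1]
finger_gap: 0.0548
```

It has touched the floor at the predicted height. I'll ease the push and release.

drive_tool:
  deltas: [4,0,0,0.15,0,4,0,0,0.15,0,8.3,0,0,0.15,0,8.3,0,0,0.15,0,8.3,0,0,0.15,0]

```text
t: 6.12
eef_pos: [0.5975, 0.0006, 0.0305]
eef_rot: [[-0.0, -0.284, 0.959], [0.0, 0.959, 0.284], [-1.0, 0.0, -0.0]]
force: [0.0, -1.1, 0.5]
finger_gap: 0.0796
```

drive_tool:
  deltas: [8.3,0,0,0,0,8.3,0,0,2,0,8.3,0,0,6,0,8.3,0,0,12,0,8.3,0,0,15,0]

```text
t: 6.75
eef_pos: [0.5985, 0.0006, 0.1854]
eef_rot: [[0.005, -0.284, 0.959], [-0.0, 0.959, 0.284], [-1.0, -0.002, 0.005]]
force: [-0.1, -0.3, -1.5]
finger_gap: 0.0826
```

```bash
python3 - <<'E'
from cell import arm
from h import *
s=arm.state();print(s["t"],s["eef_pos"],s["force"],s["finger_gap"])
for n in("wrist","scene"):
    f=arm.grab_frame(n);cv2.imwrite(f"pics/g_{n}.png",f["color"])
    if n=="scene": cv2.imwrite("pics/g2.png",cv2.resize(cv2.convertScaleAbs(f["color"][190:310,230:400],alpha=1.6),None,fx=4,fy=4,interpolation=cv2.INTER_CUBIC))
    else: pickle.dump(f,open("g.pkl","wb"))
E
```

```text
6.75 [5.98519683e-01 5.76581701e-04 1.85390995e-01] [-0.06839006 -0.31259077 -1.50582612] 0.08260978203331494
```

View pics/g_wrist.png

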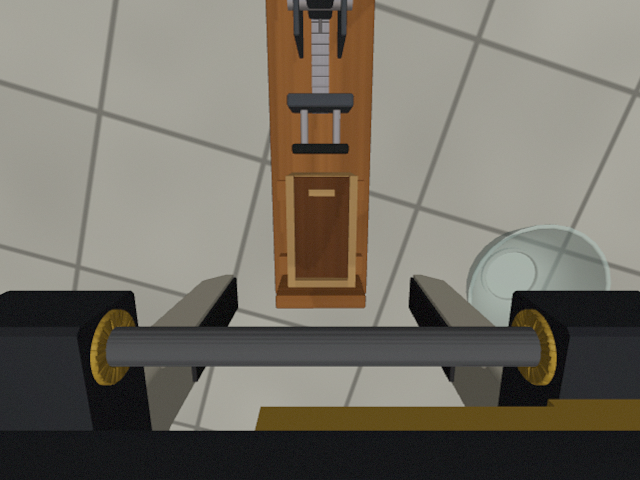

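View pics/g2.png

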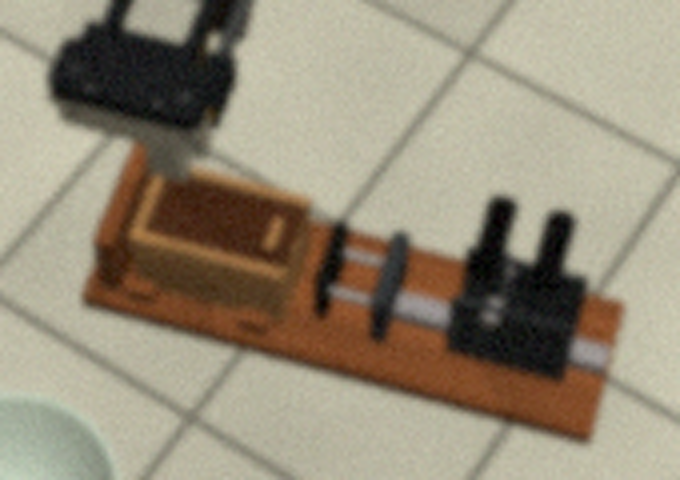

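```bash
python3 - <<'E'
from h import *
f=pickle.load(open("g.pkl","rb"))
cv2.imwrite("pics/g3.png",cv2.resize(cv2.convertScaleAbs(f["color"][130:315,255:385],alpha=1.5),None,fx=5,fy=3.2,interpolation=cv2.INTER_CUBIC))
v=[.58,.0569,-1.2818]
np.set_printoptions(precision=1,suppress=True)
print(proj(f,pose(v,np.array([[109,37.5,70],[109,-37.5,70],[-10,22,61],[-6,22,61],[-2,22,61]])/1e3)))
for x in(.054,.057,.06,.063):print(x,proj(f,pose(v,[[x-.045,.0275,.069],[x+.045,.0275,.069],[x+.045,-.0275,.069]])).ravel())
E
```

```text
[[367.1 296.7]
 [275.8 296.9]
 [349.9 147.3]
 [349.8 152.6]
 [349.7 158. ]]
0.054 [357.5 173.  355.1 284.8 287.8 285. ]
0.057 [357.4 177.  355.  288.3 287.9 288.4]
0.06 [357.3 181.  354.9 291.7 288.  291.9]
0.063 [357.2 185.  354.8 295.1 288.  295.3]
```

View pics/g3.png

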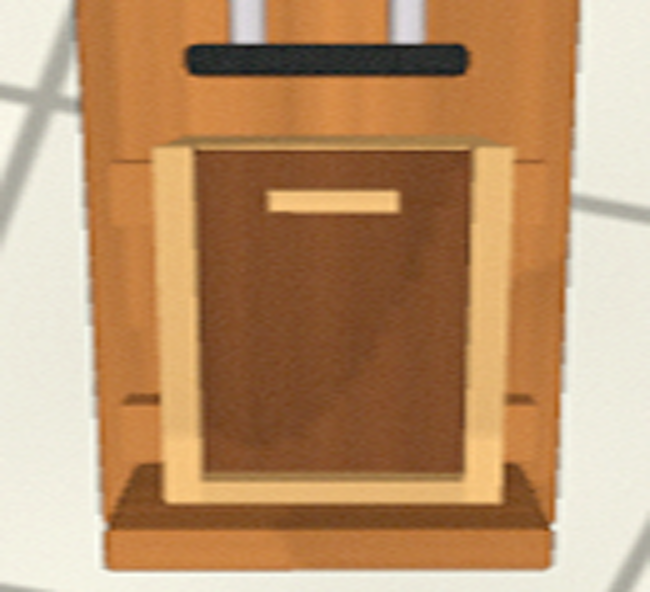

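The box stands about 6.8 mm short of the stop (clamp x ≈ 57 mm), 0.7 mm off axis, and the pad is clear. I'll move over the handle and turn 90°.

drive_tool:
  deltas: [9.3,-1,3,1.5,-0.17,9.3,-2,6,1.5,-0.34,9.3,-3,9,1.5,-0.51,9.3,-4,13,1.5,-0.68,9.3,-5.3,17.2,1.5,-0.85]

```text
t: 7.48
eef_pos: [0.5438, 0.1736, 0.1953]
eef_rot: [[-0.001, 0.538, 0.843], [-0.0, 0.843, -0.538], [-1.0, -0.0, -0.0]]
force: [0.8, -0.5, 0.8]
finger_gap: 0.0928
```

drive_tool:
  deltas: [9.3,0,0,0,-0.18,9.3,0,0,0,-0.36,9.3,0,0,0,-0.54,9.3,0,0,0,-0.72,9.3,0,0,0,-0.72]

```text
t: 8.1
eef_pos: [0.5442, 0.1725, 0.1953]
eef_rot: [[-0.001, 0.958, 0.286], [-0.0, 0.286, -0.958], [-1.0, -0.001, -0.0]]
force: [-0.2, -0.6, -0.5]
finger_gap: 0.0928
```

drive_tool:
  deltas: [9.3,0,0,0,0,9.3,0,0,0,0]

```text
t: 8.35
eef_pos: [0.5444, 0.1726, 0.1956]
eef_rot: [[-0.0, 0.958, 0.287], [-0.0, 0.287, -0.958], [-1.0, -0.0, -0.0]]
force: [0.4, 0.3, -0.5]
finger_gap: 0.0928
```

```bash
cat > shot.py <<'E'
import sys
from cell import arm
from h import *
t=sys.argv[1];d={}
for n in("wrist","scene","top"):
    f=arm.grab_frame(n);d[n]=f;cv2.imwrite(f"pics/{t}_{n}.png",f["color"])
c=lambda n,x,y,w,h,s:cv2.resize(cv2.convertScaleAbs(d[n]["color"][y:y+h,x:x+w],alpha=1.6),None,fx=s,fy=s,interpolation=cv2.INTER_CUBIC)
cv2.imwrite(f"pics/{t}_s.png",c("scene",240,190,150,110,5))
cv2.imwrite(f"pics/{t}_t.png",c("top",260,195,125,75,6))
pickle.dump(d,open(t+".pkl","wb"));s=arm.state();print(s["t"],s["eef_pos"],s["eef_rot"][:2,2],s["force"],s["finger_gap"])
E
python3 shot.py k
```

```text
8.5 [0.54451471 0.17260898 0.19561649] [ 0.28573594 -0.95830839] [-0.16440326 -0.85022123  0.45078826] 0.0930903851215499
```

View pics/k_wrist.png

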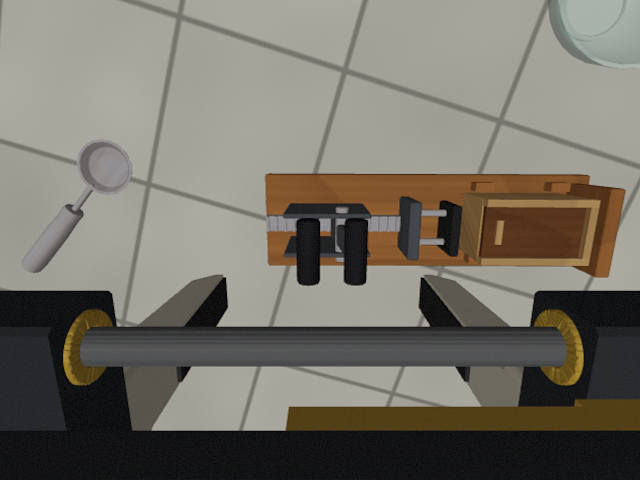

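View pics/k_s.png

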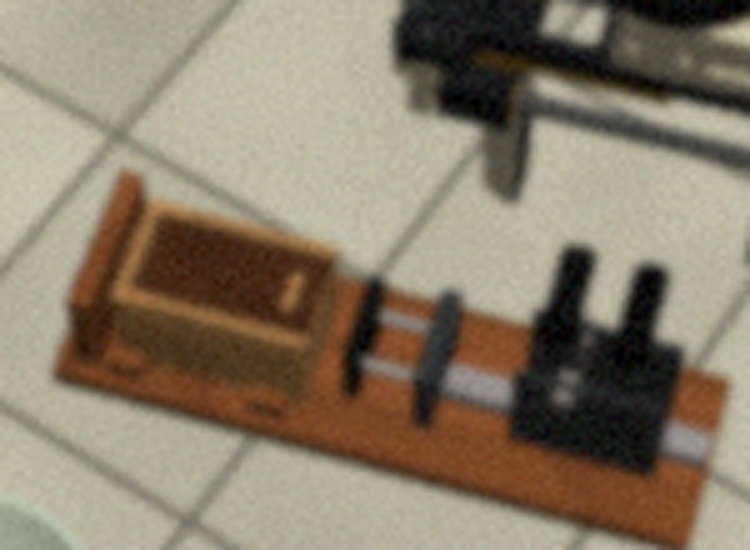

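View pics/k_t.png

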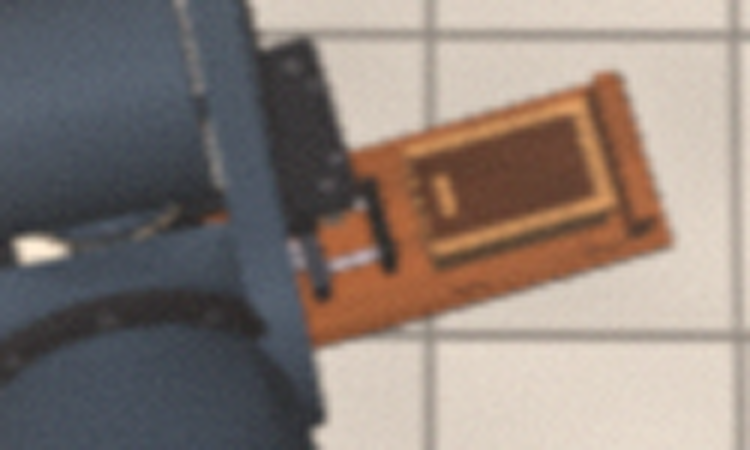

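The wrist view shows the handle bar at columns 297–320, the trigger bar at 344–368, the fingers straddling them, and a clear gap between pad and box.

```bash
python3 - <<'E'
from h import *
np.set_printoptions(precision=1,suppress=True)
f=pickle.load(open("k.pkl","rb"))["wrist"]
v=[.58,.0569,-1.2818]
n=["handle-near","handle-far","trig near","trig far","bd","bd","bd","bd"]
L=np.array([[-130,-22,125],[-130,22,125],[-98,-22,125],[-98,22,125],[-175,45,14],[-175,-45,14],[131,-45,14],[131,45,14]])/1e3
print(proj(f,pose(v,L)))
# fit from wrist only using board corners & bars
px=[(308.5,278),(308.5,224),(356,278),(355.5,224),(265.5,174),(266.5,265)]
L2=np.array([[-130,-22,125],[-130,22,125],[-98,-22,125],[-98,22,125],[-175,45,14],[-175,-45,14]])/1e3
r=fit([(f,L2,px)],v);print(np.round(r[0],4),r[1])
cv2.imwrite("pics/k2.png",cv2.resize(cv2.convertScaleAbs(f["color"][160:300,255:385],alpha=1.8),None,fx=5,fy=4,interpolation=cv2.INTER_CUBIC))
E
```

```text
[[309.7 281.4]
 [309.3 217.8]
 [356.6 281.5]
 [358.2 217.9]
 [265.2 172.6]
 [268.4 264.8]
 [576.5 265.4]
 [592.8 173.3]]
[ 0.6  0.1 -1.3] [[-0.3  5.4]
 [ 0.  -4. ]
 [-1.   6. ]
 [ 1.8 -3.3]
 [-0.5 -0.3]
 [ 0.7  0.7]]
```

View pics/k2.png

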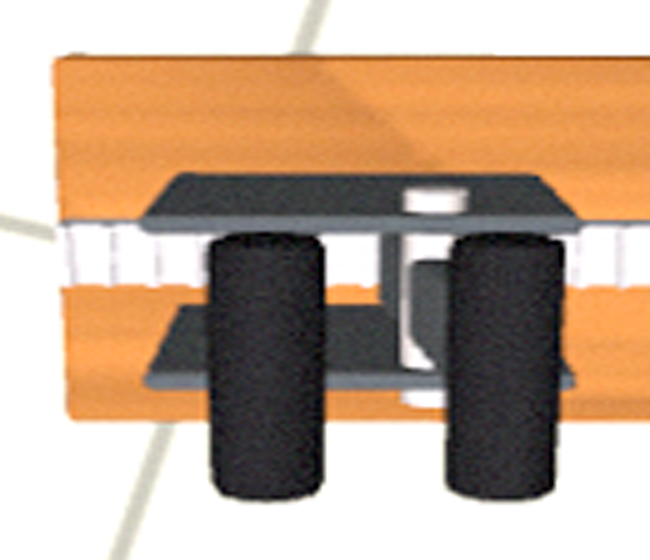

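drive_tool:
  deltas: [9.3,0,0.1,-4,0,9.3,0,0.1,-7.5,0,9.3,0,0.1,-9,0,7,0,0.1,-9,0,7,0,0.1,-9,0]

```text
t: 9.12
eef_pos: [0.5453, 0.1738, 0.1069]
eef_rot: [[0.002, 0.959, 0.285], [0.0, 0.285, -0.959], [-1.0, 0.002, 0.0]]
force: [0.2, -0.2, 0.1]
finger_gap: 0.0774
```

```bash
python3 shot.py l
```

```text
9.275 [0.54509822 0.17376234 0.10671927] [ 0.28490489 -0.95855578] [0.03280572 0.24247656 0.51526314] 0.07069954329822505
```

View pics/l_wrist.png

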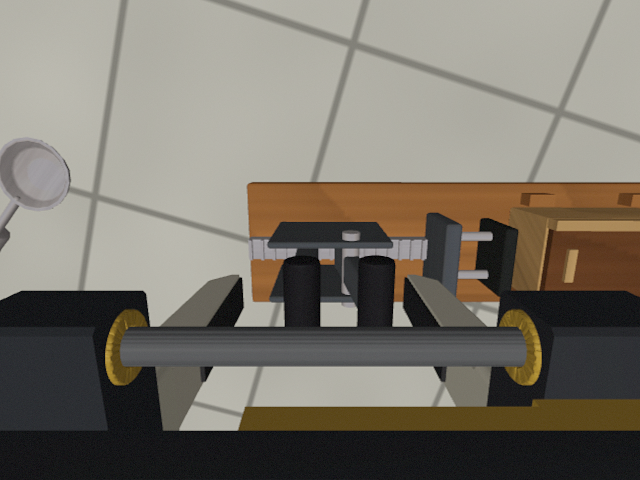

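View pics/l_s.png

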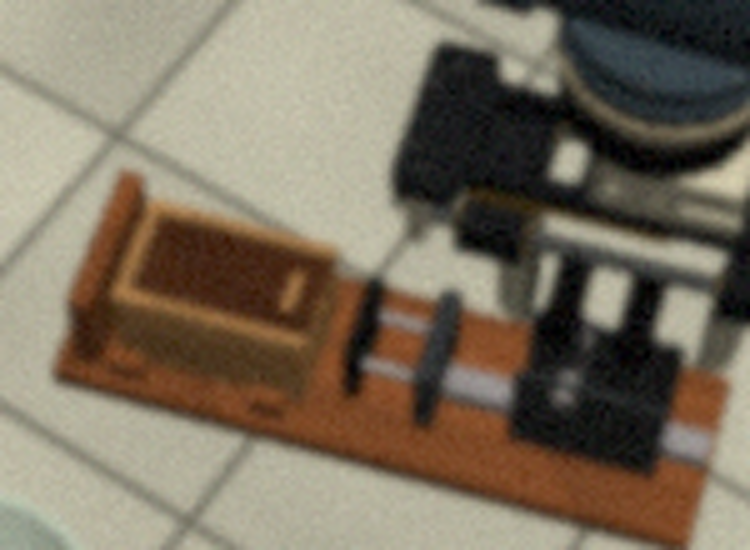

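The fingers straddle both bars. This is the first squeeze.

drive_tool:
  deltas: [2,0,0,0,0,2,0,0,0,0,2,0,0,0,0,2,0,0,0,0,2,0,0,0,0]

```text
t: 9.9
eef_pos: [0.545, 0.1739, 0.1063]
eef_rot: [[0.001, 0.959, 0.285], [0.001, 0.285, -0.959], [-1.0, 0.001, -0.0]]
force: [-0.3, -0.4, 6.2]
finger_gap: 0.033
```

```bash
python3 shot.py m
```

```text
10.05 [0.54499763 0.17391171 0.10630054] [ 0.28479557 -0.95858826] [-0.36597242 -0.83065414  5.49538845] 0.03303248392141828
```

View pics/m_wrist.png

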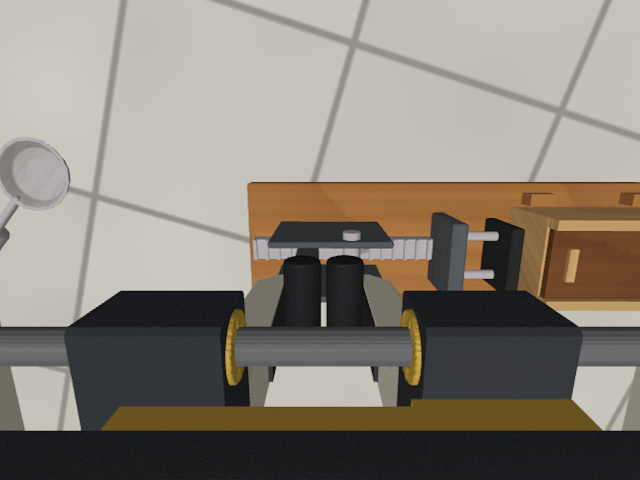

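View pics/m_s.png

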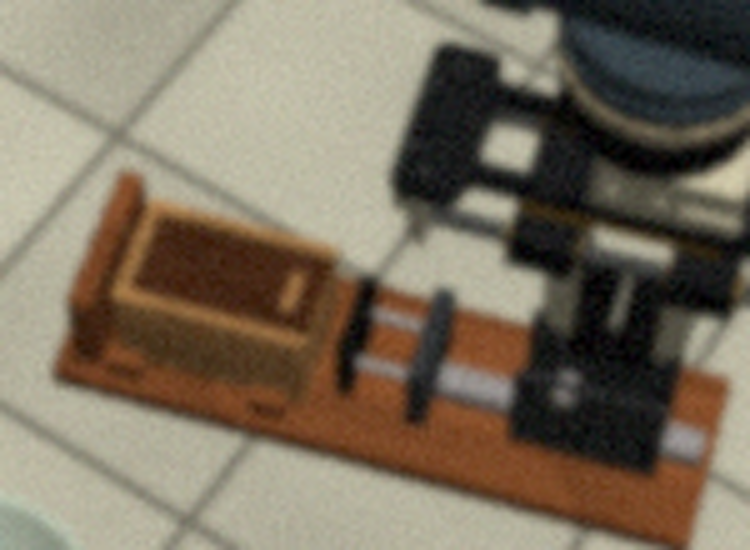

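Fully squeezed at a 33 mm gap, and the jaw moved about 3 mm. I'll release and do the second stroke.

drive_tool:
  deltas: [7,0,0,0,0,7,0,0,0,0,7,0,0,0,0,7,0,0,0,0,7,0,0,0,0]

```text
t: 10.68
eef_pos: [0.5444, 0.1737, 0.1055]
eef_rot: [[-0.0, 0.959, 0.285], [0.0, 0.285, -0.959], [-1.0, -0.0, -0.0]]
force: [0.3, -0.4, -0.1]
finger_gap: 0.0699
```

drive_tool:
  deltas: [2,0,0,0,0,2,0,0,0,0,2,0,0,0,0,2,0,0,0,0,2,0,0,0,0]

```text
t: 11.3
eef_pos: [0.5447, 0.1738, 0.106]
eef_rot: [[0.001, 0.959, 0.285], [0.0, 0.285, -0.959], [-1.0, 0.001, -0.0]]
force: [-1.6, 0.6, 5.7]
finger_gap: 0.0332
```

```bash
python3 shot.py n
```

```text
11.45 [0.54470379 0.17381807 0.10600849] [ 0.28491082 -0.95855402] [-2.43806081  0.0063784   5.65213509] 0.03297517066026617
```

View pics/n_wrist.png

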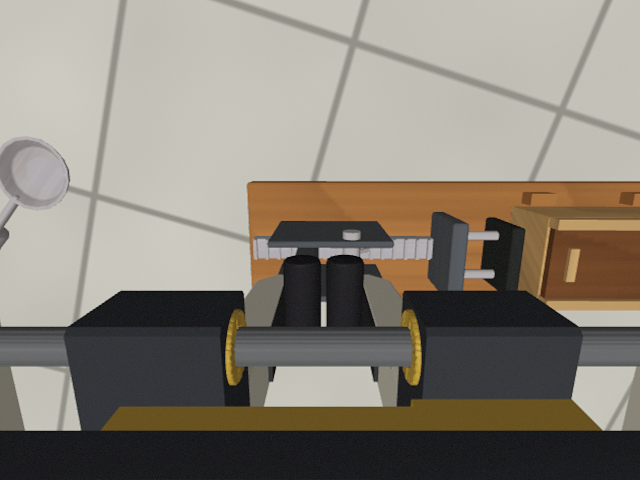

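View pics/n_s.png

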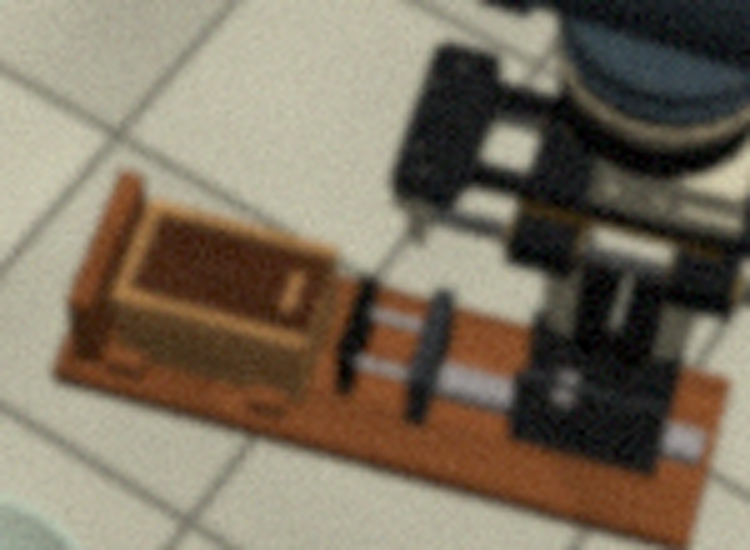

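The jaw has not moved on the second squeeze. I'll release and check whether the trigger springs fully back.

drive_tool:
  deltas: [7,0,0,0,0,7,0,0,0,0,7,0,0,0,0,7,0,0,0,0,7,0,0,0,0]

```text
t: 12.08
eef_pos: [0.5445, 0.1737, 0.1055]
eef_rot: [[-0.0, 0.959, 0.285], [0.0, 0.285, -0.959], [-1.0, -0.0, -0.0]]
force: [0.1, 0.2, 0.8]
finger_gap: 0.0694
```

```bash
python3 shot.py o
```

```text
12.225 [0.54452659 0.1736378  0.10560284] [ 0.28476128 -0.95859846] [ 0.22717777 -0.44085455  0.31210792] 0.0695882851322069
```

View pics/o_wrist.png

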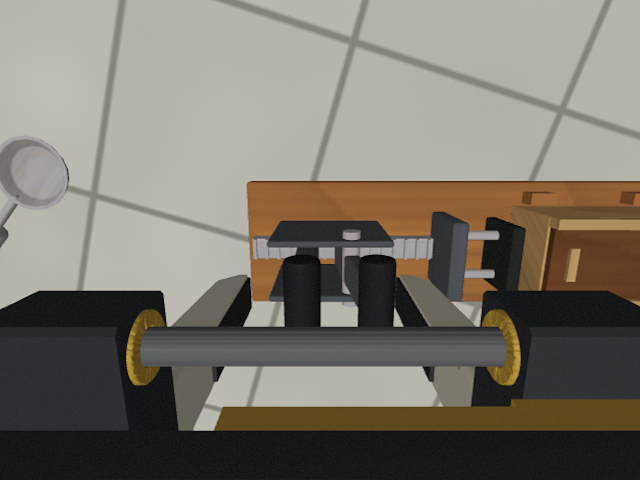

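The trigger is back at rest now (bar at column 376, as at the start), so the earlier release was probably too short. I'll squeeze again and keep the later releases longer.

drive_tool:
  deltas: [7,0,0,0,0,7,0,0,0,0,7,0,0,0,0]

```text
t: 12.6
eef_pos: [0.5445, 0.1736, 0.1056]
eef_rot: [[-0.0, 0.959, 0.285], [-0.0, 0.285, -0.959], [-1.0, -0.0, -0.0]]
force: [-0.3, 0.0, -0.6]
finger_gap: 0.0703
```

drive_tool:
  deltas: [2,0,0,0,0,2,0,0,0,0,2,0,0,0,0,2,0,0,0,0,2,0,0,0,0]

```text
t: 13.22
eef_pos: [0.545, 0.1739, 0.1066]
eef_rot: [[0.001, 0.959, 0.285], [0.001, 0.285, -0.959], [-1.0, 0.002, -0.0]]
force: [-1.9, 1.8, 8.0]
finger_gap: 0.0332
```

```bash
python3 shot.py p; cat > cmp.py <<'E'
import sys
from h import *
ims=[pickle.load(open(t+".pkl","rb"))["wrist"]["color"][175:300,400:640] for t in sys.argv[1:]]
cv2.imwrite("pics/cmp_%s.png"%"".join(sys.argv[1:]),cv2.resize(cv2.convertScaleAbs(np.vstack(ims),alpha=1.6),None,fx=2.4,fy=2.2,interpolation=cv2.INTER_CUBIC))
E
python3 cmp.py n p
```

```text
13.375 [0.54502071 0.17393358 0.10660115] [ 0.28487591 -0.95856439] [-1.32728316 -0.11045114  8.21592718] 0.0333864704412322
```

View pics/cmp_np.png

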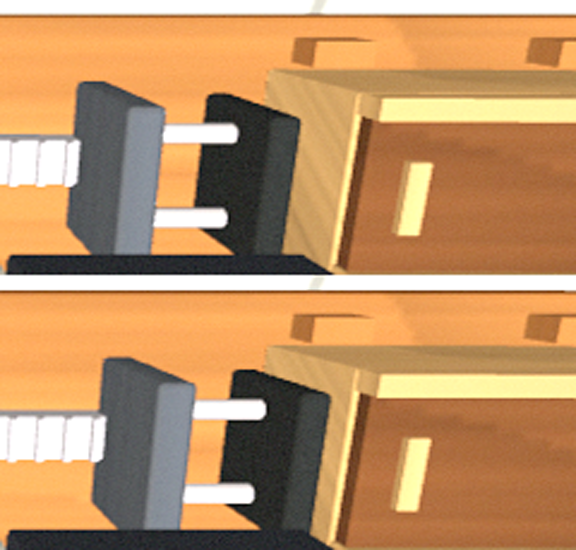

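View pics/p_wrist.png

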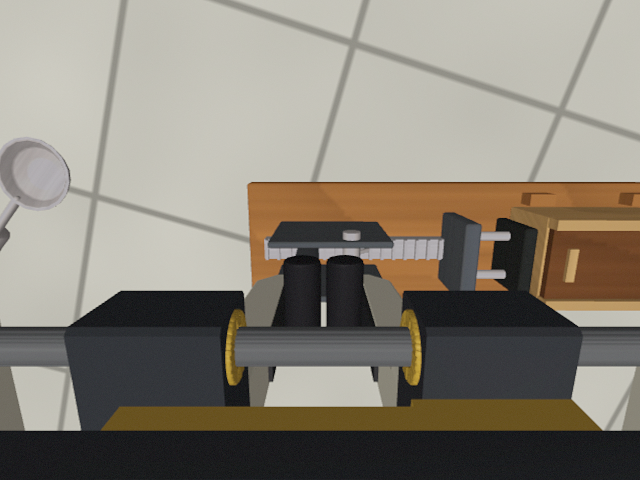

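The jaw advanced 8 mm (about 12 px) and the pad is just short of the box. Next is a longer release, then another stroke.

drive_tool:
  deltas: [7,0,0,0,0,7,0,0,0,0,7,0,0,0,0,7,0,0,0,0,7,0,0,0,0]

```text
t: 14.0
eef_pos: [0.5444, 0.1736, 0.1055]
eef_rot: [[-0.0, 0.959, 0.285], [0.0, 0.285, -0.959], [-1.0, -0.0, -0.0]]
force: [-0.2, 0.4, 0.3]
finger_gap: 0.0697
```

drive_tool:
  deltas: [7,0,0,0,0,7,0,0,0,0,7,0,0,0,0,7,0,0,0,0,7,0,0,0,0]

```text
t: 14.62
eef_pos: [0.5445, 0.1736, 0.1056]
eef_rot: [[-0.0, 0.959, 0.285], [0.0, 0.285, -0.959], [-1.0, -0.0, -0.0]]
force: [0.1, -0.1, -0.5]
finger_gap: 0.0699
```

drive_tool:
  deltas: [2,0,0,0,0,2,0,0,0,0,2,0,0,0,0,2,0,0,0,0,2,0,0,0,0]

```text
t: 15.25
eef_pos: [0.545, 0.1739, 0.1066]
eef_rot: [[0.001, 0.959, 0.285], [0.001, 0.285, -0.959], [-1.0, 0.002, -0.0]]
force: [-2.4, 0.5, 8.9]
finger_gap: 0.0332
```

```bash
python3 shot.py q;python3 cmp.py p q
```

```text
15.4 [0.54504537 0.17391623 0.10665552] [ 0.28491589 -0.95855252] [-2.20322799  0.62254316  8.58406772] 0.03322126859489535
```

View pics/cmp_pq.png

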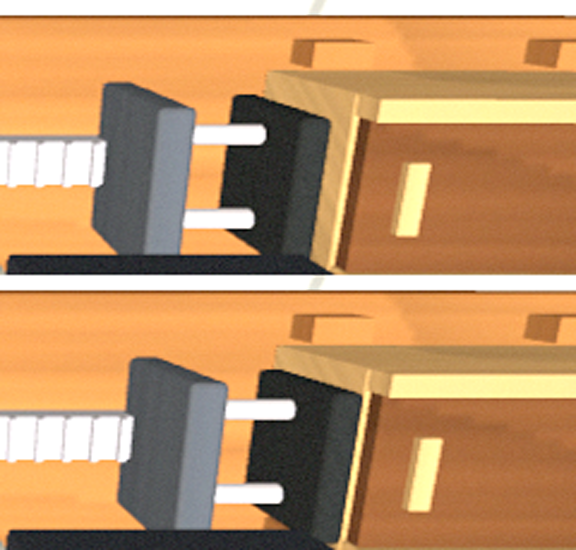

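The pad now touches and has moved the box about 2 mm, so about 4–5 mm remain to the stop. One more stroke should seat it with about 3–4 mm of pad compression.

drive_tool:
  deltas: [7,0,0,0,0,7,0,0,0,0,7,0,0,0,0,7,0,0,0,0,7,0,0,0,0]

```text
t: 16.02
eef_pos: [0.5444, 0.1737, 0.1055]
eef_rot: [[-0.0, 0.959, 0.285], [0.0, 0.285, -0.959], [-1.0, -0.0, -0.0]]
force: [-0.0, 0.5, -0.9]
finger_gap: 0.0698
```

drive_tool:
  deltas: [7,0,0,0,0,7,0,0,0,0,7,0,0,0,0,7,0,0,0,0,7,0,0,0,0]

```text
t: 16.65
eef_pos: [0.5445, 0.1736, 0.1056]
eef_rot: [[-0.0, 0.959, 0.285], [0.0, 0.285, -0.959], [-1.0, -0.0, -0.0]]
force: [-0.0, -0.1, -0.7]
finger_gap: 0.0702
```

drive_tool:
  deltas: [2,0,0,0,0,2,0,0,0,0,2,0,0,0,0,2,0,0,0,0,2,0,0,0,0]

```text
t: 17.27
eef_pos: [0.545, 0.1739, 0.1066]
eef_rot: [[0.001, 0.959, 0.285], [0.001, 0.285, -0.959], [-1.0, 0.002, -0.0]]
force: [-2.1, 1.2, 9.8]
finger_gap: 0.0327
```

```bash
python3 shot.py r;python3 cmp.py q r
```

```text
17.425 [0.54502169 0.17391832 0.10666024] [ 0.28494115 -0.95854501] [-1.46717771  0.7140672   8.61871698] 0.03301306097562497
```

View pics/cmp_qr.png

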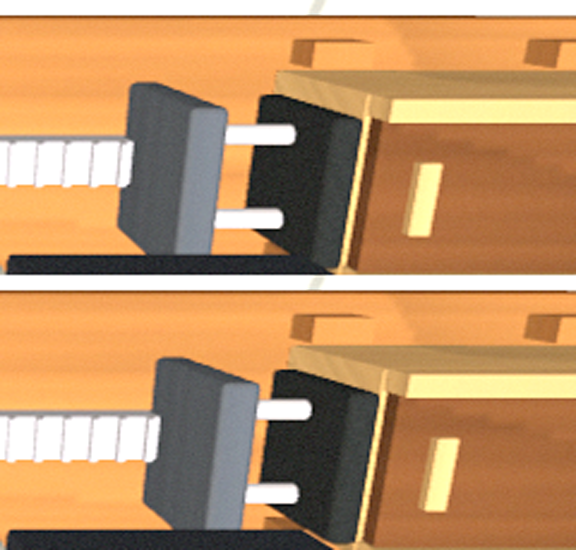

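View pics/r_s.png

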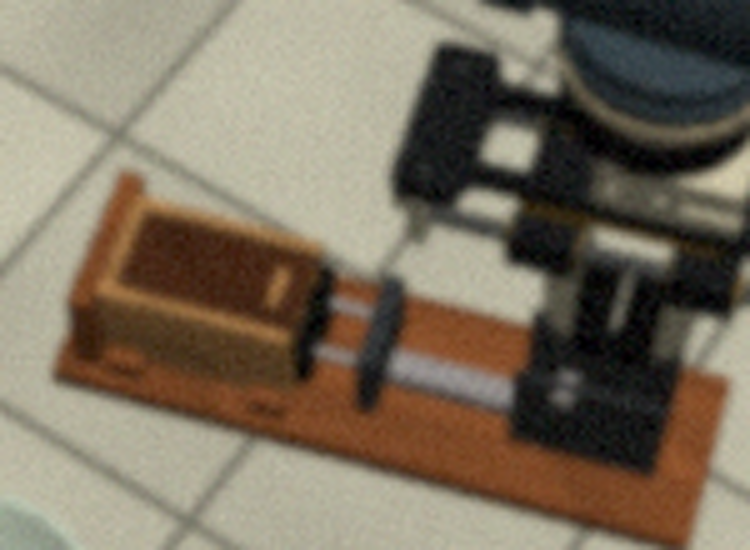

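View pics/r_t.png

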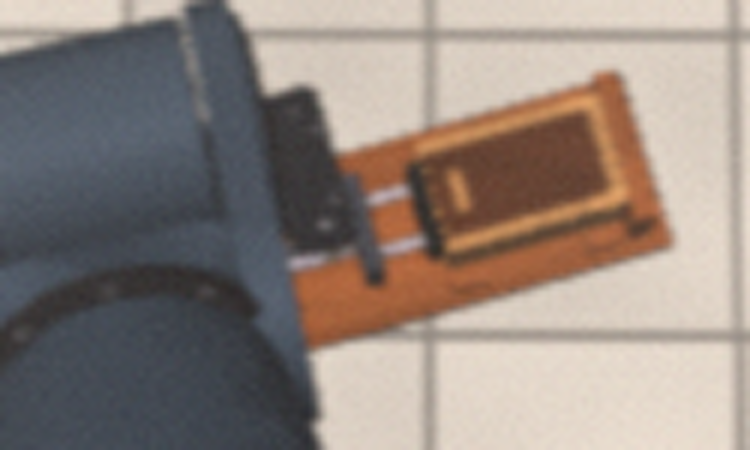

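View pics/r_wrist.png

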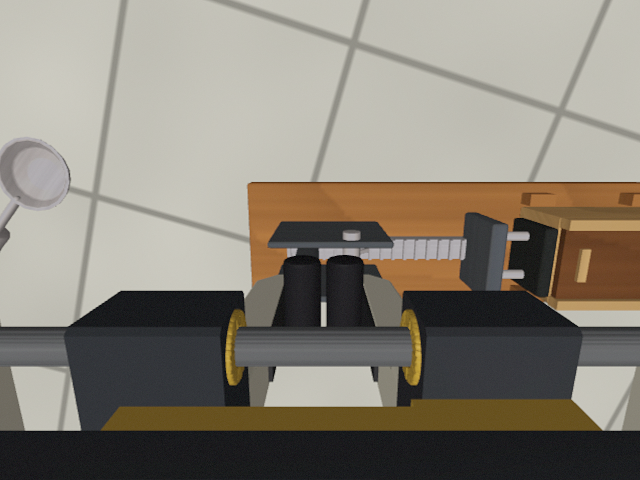

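The jaw advanced 8 mm and the pad about 4 mm, so the springs are compressed about 4 mm (roughly 3 N). The box is flush with the stop in both overhead views and the trigger is squeezed (33 mm gap). I'm handing in.

```bash
python3 - <<'E'
from cell import arm
print(arm.finish_job())
E
```

```text
the job is handed in; nothing more can be done
None
```

I set the box in the cradle between the guides, let go, and pumped the trigger until the pad pressed it against the stop. I handed in at about 17.4 s with the trigger still squeezed; no verdict is reported.

**Placing:** After release the box stood about 7 mm short of the stop and under 1 mm off the clamp axis, with the pad clear of it.

**Pumping:** I squeezed five times, and four of them advanced the jaw: about 3 mm, then 8, 8 and 8 mm. The second squeeze did nothing, probably because I had not given the trigger enough time to spring back. I released for longer after that.

**Last checks:**
- **Box:** it looks flush with the stop in the scene and top views.
- **Pad:** the last stroke moved the jaw about 8 mm but the pad only about 4 mm. That is roughly 4 mm of spring compression, or about 3 N; I estimated this from the pictures and could not measure it directly.
- **Trigger:** the bars are pinched at a 33 mm opening, against the 34 mm given for fully squeezed.

**Disagreement:** the wrist camera put the clamp about 1–3 mm further toward the handle than my fit from the other two cameras. I allowed for this when placing the box.

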